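# Clip a capacitor into the sliding-contact test fixture

### The arm

A 6-joint arm with a two-finger parallel gripper is mounted at the origin on the work surface. World frame = base frame: x ahead of the robot, y to its left, z up, the work surface at z = 0. Lengths are in mm, angles in degrees, forces in N, time in s.
With the tool pointing down it reaches from about 350 to 850 mm from the base axis. Payload 8.1 kg.
Tool frame: the origin (TCP) lies at the very end of the fingers, on their centre line; the grasp point (between the pads) lies 19 mm behind it (r.grip_depth is the distance from the TCP to the grasp point, in mm); z points along the fingers, y is the direction in which the jaws open and shut (so a half turn about z gives the same grasp; the last joint's range is limited). The gripper opens to 85 mm and grips with 20 to 120 N. Pads are 22 mm wide; open, the fingers measure 114 mm over their backs; the gripper's body (76 mm by 85 mm) begins 54 mm behind the grasp point. The pads swing forward as they close: fully open they stand 13 mm farther back than shut.
Start: joints at [-76.284, 7.471, 85.268, -0, 87.261, -4.893], TCP at [191.492, -568.627, 231.292] pointing down, gripper open.
Joint ranges: [-169.43, 169.43], [-51.17, 129.36], [1.28, 143.12], [-76.62, 256.62], [0, 156.53], [-152.29, 152.29]. Speed limits (degrees/s): [136.94, 136.94, 159.86, 180, 180, 180].

### API

Orientations are given as [roll, pitch, yaw] about the fixed x, y, z axes, in that order (R = Rz(yaw) Ry(pitch) Rx(roll)).
In Python, from bench import status, viewer, hand_in, r gives the robot as it stands.
- The arm moves only by the shell command python3 -m crank 'ROWS' [OPENING] [FORCE]. ROWS is a JSON object of lists of equal length, an entry for each row: "slide": the shift along the tool's x, y, z in m, a list of three; "twist": the turn about the tool's z in rad. A call has 1 to 8 rows; each row shifts and turns the commanded pose from where the row before left it, along the tool's axes as they then stand; what a row does not reach is not made up. A row lasts 1/10 s, in which the tool goes at most 50 mm and 8.59 degrees, less where a joint would pass 70% of its speed; a pose out of reach is approached as far as the arm can. A call with a gripper value outside its range is refused whole. OPENING is the closure, from 0 (fully open) to 1 (shut), set as the call begins (- or left out, the last holds). The fingers move at their own pace and stop on an object; FORCE is the grip in N (left out, the last holds). Time passes only in rows, so rows that do not move let the fingers close. It gives the time, the measured TCP pose, the force and the opening at its end, in the units of the state.
- status.sense(): the state, without advancing time (a new reading comes with each control period).
- viewer.snapshot(name): name is "side" or "top" or "wrist"; returns a dict with "img" (400x640x3 uint8, red, green, blue), "fx", "fy", "cx", "cy" (pixels), "R" (3x3) and "t" (3): a world point X has camera coordinates R X + t; the wrist camera has in their place "hand_eye" (4x4, takes a point from camera to tool coordinates, whose origin is the TCP and whose axes are the flange's). Camera axes: x right, y down, z forward; pixel columns grow to the right and rows downward; lengths in mm; the calibration is good to about 2 mm. A picture is of the moment at which its call begins: read the wrist's pose just before it. There is no depth.
- hand_in(): hands the job in, once; it reports no verdict.
The state is a dict: "time": time; "joint_pos": joint angles; "qd": joint speeds; "joint_efforts": joint torques, N m; "tool_pos": TCP position; "tcp_rot": TCP orientation; "ft_force": force on the tool from outside, world axes, zero at the start; "wrist_torque": the same for the moment, N m; "finger_gap": finger opening in mm.
Only numpy, scipy, OpenCV 4.12 (cv2) and the standard library are available. Lean on these libraries where they do the work, as an engineer would, in place of code of your own. Each camera call takes 0.05 s, during which the arm holds its last target.

### The job

Get the red capacitor ready for measuring: lift it out of the stock rack and stand it upright in the nest of the blue test fixture, its brass ends facing the two brass contacts. Then push the orange slider along its track, gently, until the capacitor is nipped snugly between the sliding and the fixed contact, and let go. Leave the other two capacitors in the rack and the two coils where they are.

Things in the scene. Friction and masses are not known exactly. Their poses are not given: they have to be found in the camera images.
- cap_red_mid (a point): centre of the red box capacitor (about 90 g): 24 mm wide (its x), 50 mm long (its y), 44 mm tall (its z, up); brass on its two ends (-y and +y faces). Starts upright in any of the rack's three slots, where only its ends can be gripped; the fixture's contacts need the ends free, so there hold it across its 24 mm width: put it down on the mat and take it again the other way
- rack: grey stock rack, fixed, 109 mm in x, 48 mm in y, 61 mm tall; origin at the centre of its underside, on the bench. Three slots at x = -34, 0, +34 mm, 27 mm wide, open at both y ends and above; floors 20 mm above the bench, walls to 3 mm below the capacitors' tops. Each holds a capacitor, y along the rack's y, ends 1 mm proud. Lift one straight up 45 mm or more to clear the walls
- mat: black rubber mat, fixed, 130 x 130 mm, 2 mm thick, flat on the bench and empty: room to put the capacitor down. Origin at the centre of its underside
- fixture: blue test fixture, fixed; bed 62 mm in x, 236 mm in y, top 15 mm above the bench; origin at the centre of its underside. Fixed brass contact near the +y end: face at y = +102 mm, 36 mm wide, top 57 mm above the bench (black backing 61 mm). Nest before it: white lips 4 mm high and wide on three sides, inner space x -16 to +16 mm, y +44 to +102 mm (the contact)
- nest_home (a point): point on the bed's top in the nest, axes as the fixture's: where the centre of the capacitor's underside is once it is central and touches the fixed contact (fixture x = 0, y = +77 mm, 15 mm above the bench). The capacitor has 4 mm to spare at each side and 8 mm in y, towards the slider; the slider pushes it up to the fixed contact
- slide_knob (a point): centre of the slider's orange knob, axes as the fixture's: 20 mm in x, 24 mm in y, 40 mm tall, this point 57 mm above the bench. It stands on an aluminium carriage 44 mm wide, top 37 mm above the bench. The slider's brass contact face is 50 mm ahead (+y) of the knob's centre and passes over the nest lip (lower edge 19 mm, top 50 mm above the bench)
- slide (a joint): position of the slider in m, growing towards the fixed contact (fixture +y): 0 is fully drawn back, 0.100 is the capacitor nipped between both contacts, 0.112 the end of an empty track. Starts between 0 and 0.05. About 2 N of friction; it stays where it is left, with no spring
- cap_black_mid (a point): centre of the black capacitor, same size and build, in another slot; to be left there
- cap_white_mid (a point): centre of the white capacitor, same size and build, in another slot; to be left there
- coil_copper: copper coil standing on its black flange, 56 mm across, 40 mm tall, origin at its underside; to be left alone
- coil_yellow: yellow coil standing on its black flange, 50 mm across, 30 mm tall, origin at its underside; to be left alone
Mind the look-alikes: they are no part of the job. What is shaped like the fixture but green is not meant.

How it is judged (in metres and radians):
At the end, for the whole second after the job is handed in: The red capacitor stands upright (within 0.1 rad) and at rest on the bed, between the nest's lips, lined up with the fixture within 0.1 rad, within 3 mm of touching the fixed contact, and the slider stands within 3 mm of the nipped position (0.100) (x of cap_red_mid in the frame of nest_home between -0.007 and 0.007 m and y of cap_red_mid in the frame of nest_home between -0.003 and 0.003 m and z of cap_red_mid in the frame of nest_home between 0.019 and 0.025 m and angle between cap_red_mid's own z axis and vertical below 0.1 rad and angle between the y axis of cap_red_mid and the y axis of fixture, either way round below 0.1 rad and value of joint slide between 0.097 and 0.103 m and linear speed of cap_red below 0.01 m/s).
It fails at once if the slider is forced: more than 40 N on the red capacitor (contact force between slide and cap_red above 40 N).
It fails at once if the black capacitor is moved more than 15 mm (distance of cap_black_mid from where it was at the start of the episode above 0.015 m).
It fails at once if the white capacitor is moved more than 15 mm (distance of cap_white_mid from where it was at the start of the episode above 0.015 m).
It fails at once if the copper coil is moved more than 20 mm (distance of coil_copper from where it was at the start of the episode above 0.02 m).
It fails at once if the yellow coil is moved more than 20 mm (distance of coil_yellow from where it was at the start of the episode above 0.02 m).
It also fails if it takes over 64 s, if anything falls off the work surface, if the arm or the gripper's body presses on something with over 40 N, if the wrist force passes 120 N, or if a joint passes its speed limit or range.

## Working session

There is one attempt and no reset: what is moved stays moved. The work goes in short steps, Python scripts to look and compute and a shell command to move; the robot and the scene stay as the last step left them, time stands still between calls to the robot, and variables do not carry over. Pictures are saved under pics/ and viewed, and the job is handed in when it is done.

```bash
ls; mkdir -p pics; cat > h.py <<'E'
import numpy as np, cv2, pickle
from scipy.spatial.transform import Rotation as Ro
from bench import status, viewer, r
def snap(name,fn):
    s=status.sense(); d=viewer.snapshot(name); d['s']=s
    cv2.imwrite('pics/%s.png'%fn,cv2.cvtColor(d['img'],cv2.COLOR_RGB2BGR)); pickle.dump(d,open('pics/%s.pkl'%fn,'wb')); return d
def load(fn): return pickle.load(open('pics/%s.pkl'%fn,'rb'))
def cam(d):
    # returns C (cam centre), Rwc (cam->world)
    if 'hand_eye' in d:
        s=d['s']; T=np.eye(4); T[:3,:3]=Ro.from_euler('xyz',s['tcp_rot'],degrees=True).as_matrix(); T[:3,3]=s['tool_pos']
        M=T@np.array(d['hand_eye']); return M[:3,3],M[:3,:3]
    R=np.array(d['R']);t=np.array(d['t']); return -R.T@t,R.T
def ray(d,uv,z):
    C,R=cam(d); v=R@np.array([(uv[0]-d['cx'])/d['fx'],(uv[1]-d['cy'])/d['fy'],1]); return C+v*(z-C[2])/v[2]
def proj(d,X):
    C,R=cam(d); p=R.T@(np.array(X)-C); return np.array([p[0]/p[2]*d['fx']+d['cx'],p[1]/p[2]*d['fy']+d['cy']])
E
python3 - <<'E'
from h import *
print(status.sense())
for n in('top','side','wrist'):
    d=snap(n,n+'0'); print(n,cam(d),d['fx'],d['cx'],d['cy'])
E
```

```text
pics
{'time': 0.0, 'joint_pos': array([-7.62818288e+01,  7.51637085e+00,  8.53285502e+01,  1.68217581e-04,
        8.72632556e+01, -4.89376452e+00]), 'qd': array([-0.02037522,  0.07244991,  0.03491493, -0.0299446 , -0.04252933,
       -0.02259737]), 'joint_efforts': array([ 1.03943315e-03, -5.69406009e+01, -5.00549912e+01, -2.48829483e-04,
        1.48976332e-02,  4.23762486e-06]), 'tool_pos': array([ 191.37695916, -568.07416467,  230.23827534]), 'tcp_rot': array([-1.79892232e+02, -9.39577971e-03,  1.86119187e+01]), 'ft_force': array([-0.12316118, -0.42129227,  0.09322995]), 'wrist_torque': array([-0.01783173,  0.0172285 ,  0.00184908]), 'finger_gap': 85.22887037205783}
top (array([ 474.42142625,   39.02456919, 1187.76842762]), array([[ 1.76633536e-02, -9.92894037e-01,  1.17683635e-01],
       [-9.99843211e-01, -1.76875482e-02,  8.38884742e-04],
       [ 1.24861131e-03, -1.17680001e-01, -9.93050783e-01]])) 398.3634768809494 315.02153262726443 195.57733813142136
side (array([575.05340137, 639.7823613 , 681.41981937]), array([[-9.99967715e-01, -5.06342072e-03,  6.23941581e-03],
       [-8.00299110e-03,  6.97296518e-01, -7.16738110e-01],
       [-7.21576321e-04, -7.16764904e-01, -6.97314528e-01]])) 367.5212736280524 320.5154788116361 206.38508310469587
wrist (array([ 260.208732  , -545.08610252,  373.64984997]), array([[ 0.31878826, -0.90785776, -0.27233865],
       [-0.94782381, -0.30595694, -0.08955658],
       [-0.00201926,  0.28667865, -0.95802467]])) 323.3686296777674 315.8169141151158 198.9922952554232
```

View pics/top0.png

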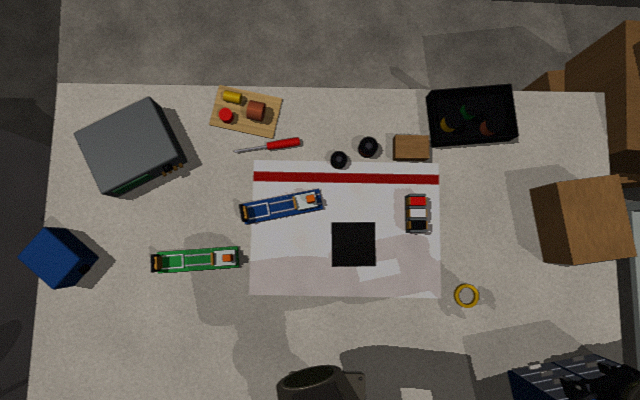

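View pics/side0.png

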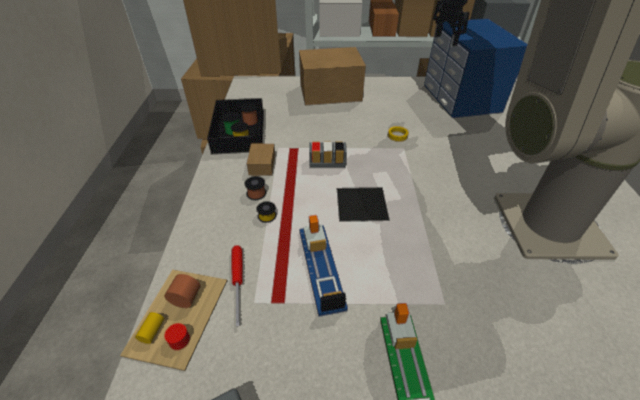

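View pics/wrist0.png

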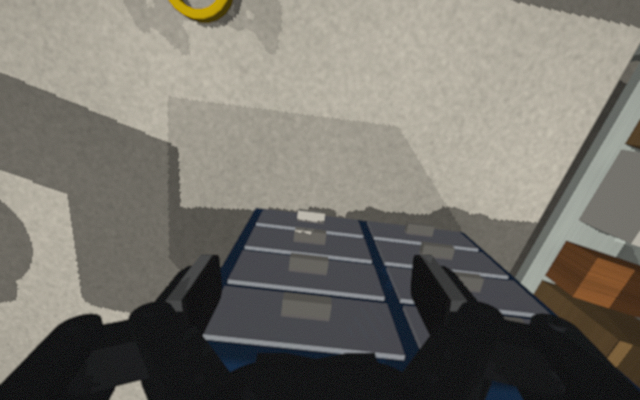

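Candidates for the red capacitor in the top view: the red box in the rack at (417,200), the red cylinder on the tray at (226,115), the red screwdriver at (283,144) and the red stripe at (345,178). Only the rack one fits the description. For the fixture there is a blue one at (283,206) and a green look-alike at (196,259), so I take the blue. Next I'll check both in a close crop.

```bash
python3 - <<'E'
from h import *
im=cv2.imread('pics/top0.png')
a=cv2.resize(im[180:230,230:330],None,fx=6,fy=6,interpolation=cv2.INTER_CUBIC)
b=cv2.resize(im[180:245,380:445],None,fx=4.615,fy=4.615,interpolation=cv2.INTER_CUBIC)[:300]
cv2.imwrite('pics/crop1.png',np.vstack([a,np.hstack([b,np.zeros((300,600-b.shape[1],3),np.uint8)])]))
d=load('top0')
for n,uv,z in [('rack red',(417,200),64),('mat',(353.5,244),2),('nest blk end',(244,213),61),('knob',(311,199),77)]: print(n,ray(d,uv,z))
E
```

```text
rack red [ 600.11384277 -249.60664186   64.        ]
mat [472.89047011 -76.21341305   2.        ]
nest blk end [554.67242575 240.26851733  61.        ]
knob [596.18846898  51.07055128  77.        ]
```

View pics/crop1.png

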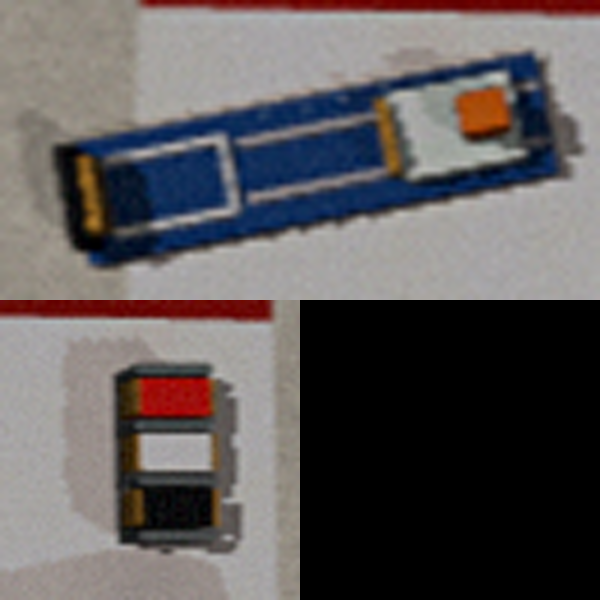

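```bash
python3 -m crank '{"slide":[[0,0,0],[0,0,0],[0,0,0],[0.035,-0.02,0],[0.035,-0.029,0],[0.035,-0.029,0],[0.035,-0.029,0],[0.035,-0.029,0]],"twist":[0.108,0.108,0.108,0,0,0,0,0]}' 0; python3 -m crank '{"slide":[[0.035,-0.029,0],[0.035,-0.029,0],[0.035,-0.03,0],[0.035,-0.03,0],[0.035,-0.03,0],[0.035,-0.03,0],[0,0,0],[0,0,0]],"twist":[0,0,0,0,0,0,0,0]}'
python3 - <<'E'
from h import *
snap('wrist','w1')
E
```

```text
time: 0.95
tool_pos: [367.4, -431.1, 231.0]
tcp_rot: [-180.0, 0.0, 0.0]
ft_force: [0.0, -0.1, 0.9]
finger_gap: 85.4
time: 1.75
tool_pos: [576.7, -253.1, 230.6]
tcp_rot: [-180.0, 0.1, 0.2]
ft_force: [-1.1, 0.4, 0.0]
finger_gap: 85.4
```

View pics/w1.png

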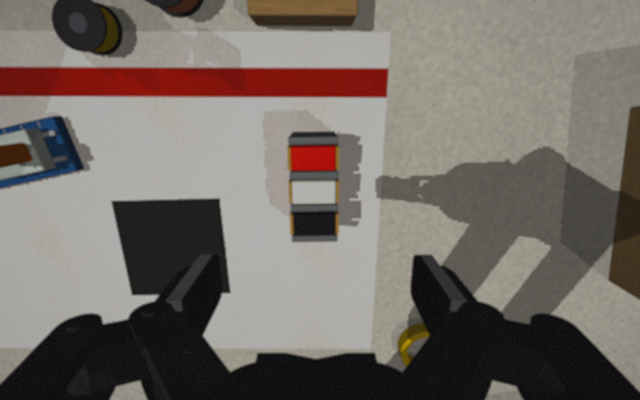

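```bash
python3 - <<'E'
from h import *
d=load('w1'); im=d['img']; hsv=cv2.cvtColor(im,cv2.COLOR_RGB2HSV)
print(im[158,285:343].tolist()[::2])
h,s,v=cv2.split(hsv)
sub=np.zeros(h.shape,bool); sub[120:250,270:360]=1
red=sub&((h<8)|(h>172))&(s>150)&(v>100)
yel=sub&(h>12)&(h<30)&(s>90)
for nm,m in(('red',red),('yel',yel)):
    n,l,st,c=cv2.connectedComponentsWithStats(m.astype(np.uint8))
    for i in range(1,n):
        if st[i,4]>12:print(nm,st[i],c[i],ray(d,c[i],64 if nm=='red' else 60).round(1))
whi=sub&(v>150)&(s<60)
pts=np.argwhere(red)[:,::-1]; print(cv2.minAreaRect(pts.astype(np.float32)))
b=cv2.boxPoints(cv2.minAreaRect(pts.astype(np.float32)))
for p in b: print(ray(d,p,64).round(1))
for p in [(113,202),(218,199),(229,291),(132,294)]: print('mat',ray(d,p,2).round(1))
cv2.imwrite('pics/c2.png',cv2.resize(cv2.cvtColor(im,cv2.COLOR_RGB2BGR)[120:250,270:360],None,fx=4.5,fy=4.5,interpolation=cv2.INTER_CUBIC))
E
```

```text
[[163, 156, 150], [154, 135, 114], [140, 103, 43], [152, 49, 14], [175, 22, 9], [175, 18, 10], [175, 16, 10], [174, 16, 10], [175, 19, 14], [175, 20, 13], [176, 28, 13], [174, 16, 12], [172, 13, 10], [173, 12, 10], [172, 15, 10], [173, 19, 10], [173, 11, 10], [172, 12, 10], [173, 19, 10], [172, 13, 10], [173, 25, 14], [171, 14, 10], [172, 14, 10], [170, 16, 10], [168, 12, 10], [134, 54, 17], [139, 103, 40], [123, 104, 82], [109, 104, 98]]
red [ 291  146   45   25 1086] [312.77808471 157.94567219] [ 597.6 -250.    64. ]
yel [336 145   3  25  72] [336.97222222 157.16666667] [ 597.7 -273.5   60. ]
yel [288 146   3  24  67] [288.98507463 157.94029851] [ 596.8 -226.7   60. ]
yel [289 181   3  22  53] [289.90566038 192.24528302] [ 562.1 -226.9   60. ]
yel [336 180   3  23  68] [336.98529412 191.16176471] [ 563.4 -274.3   60. ]
yel [290 213   5  22  83] [292.25301205 223.40963855] [ 528.5 -228.7   60. ]
yel [334 212   5  22  98] [335.79591837 222.21428571] [ 530.  -273.8   60. ]
((312.9999694824219, 157.99998474121094), (43.99999237060547, 23.999996185302734), -0.0)
[ 585.7 -228.7   64. ]
[ 609.  -229.2   64. ]
[ 609.1 -271.1   64. ]
[ 585.8 -271.6   64. ]
mat [533.   -8.7   2. ]
mat [ 537.2 -135.5    2. ]
mat [ 411.1 -139.4    2. ]
mat [406.1 -11.2   2. ]
```

View pics/c2.png

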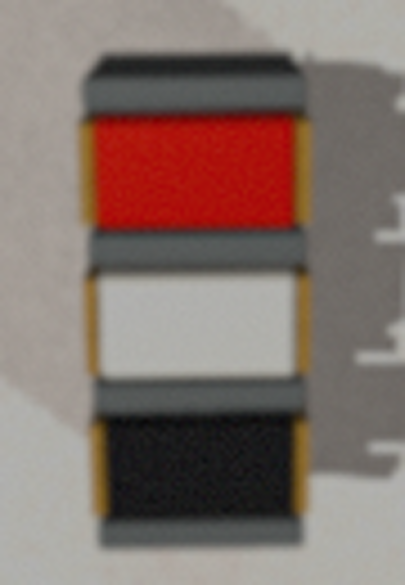

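The red capacitor is at pixel (313,158), the nearest slot to the stripe, with white and black below it. Rack yaw is about 1°, and the capacitor centre is at (597.5, −250). Next I go down to grip its ends.

```bash
python3 -m crank '{"slide":[[0.021,-0.003,0],[0,0,0.035],[0,0,0.035],[0,0,0.035],[0,0,0.035],[0,0,0.035],[0,0,0.02],[0,0,0.01]],"twist":[-0.015,0,0,0,0,0,0,0]}' 0; python3 -m crank '{"slide":[[0,0,0.002],[0,0,0],[0,0,0],[0,0,0],[0,0,0],[0,0,0],[0,0,0],[0,0,0]],"twist":[0,0,0,0,0,0,0,0]}' 0.4 40
```

```text
time: 2.6
tool_pos: [594.4, -251.8, 23.3]
tcp_rot: [-179.9, 0.2, 0.8]
ft_force: [0.0, 0.7, 1.0]
finger_gap: 85.2
time: 3.4
tool_pos: [597.3, -251.3, 24.3]
tcp_rot: [180.0, -0.0, 0.9]
ft_force: [0.2, 0.4, -0.2]
finger_gap: 51.1
```

```bash
python3 -m crank '{"slide":[[0,-0.001,0],[0,0,0],[0,0,0],[0,0,0],[0,0,0]],"twist":[0,0,0,0,0]}' 0.8 50;  python3 -m crank '{"slide":[[0,0,-0.01],[0,0,-0.02],[0,0,-0.03],[0,0,-0.03],[0,0,0],[0,0,0]],"twist":[0,0,0,0,0,0]}'
python3 - <<'E'
from h import *
snap('wrist','w2')
E
```

```text
time: 3.9
tool_pos: [597.4, -250.3, 24.5]
tcp_rot: [180.0, -0.0, 0.9]
ft_force: [-0.3, 0.4, 3.1]
finger_gap: 49.4
time: 4.5
tool_pos: [597.7, -250.6, 115.5]
tcp_rot: [179.9, -0.1, 0.9]
ft_force: [-0.5, -0.2, -1.0]
finger_gap: 49.6
```

View pics/w2.png

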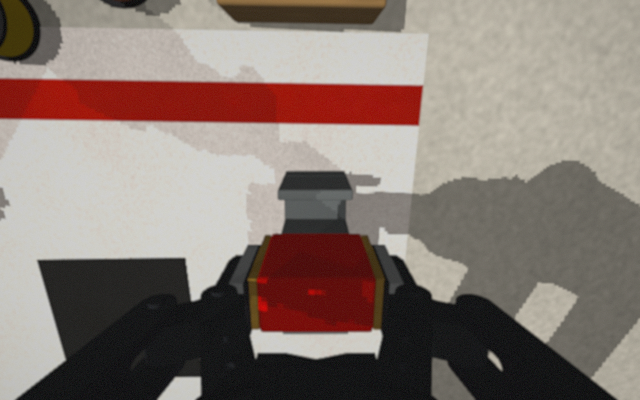

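The capacitor is held, red at (318,283) between the pads, gap 49.6 mm. Next I carry it to the mat.

```bash
python3 -m crank '{"slide":[[-0.0123,-0.018,0],[-0.0246,-0.0357,0],[-0.0246,-0.0357,0],[-0.0246,-0.0357,0],[-0.0246,-0.0357,0],[-0.0122,-0.018,0],[0,0,0.03],[0,0,0.03]],"twist":[0,0,0,0,0,0,0,0]}'; python3 -m crank '{"slide":[[0,0,0.025],[0,0,0.012],[0,0,0.006],[0,0,0],[0,0,0]],"twist":[0,0,0,0,0]}'
```

```text
time: 5.35
tool_pos: [470.9, -72.6, 53.2]
tcp_rot: [180.0, -0.0, 1.0]
ft_force: [0.6, -0.6, -1.5]
finger_gap: 49.5
time: 5.85
tool_pos: [472.3, -73.7, 12.2]
tcp_rot: [180.0, -0.1, 0.9]
ft_force: [0.5, -0.8, -0.8]
finger_gap: 49.6
```

```bash
python3 -m crank '{"slide":[[0,0,0.003],[0,0,0.0015],[0,0,0.0005],[0,0,0],[0,0,0]],"twist":[0,0,0,0,0]}'
```

```text
time: 6.35
tool_pos: [471.6, -73.5, 6.4]
tcp_rot: [180.0, -0.0, 0.9]
ft_force: [0.4, 0.9, -0.2]
finger_gap: 49.5
```

```bash
python3 -m crank '{"slide":[[0,0,0.0007],[0,0,0]],"twist":[0,0]}'; python3 -m crank '{"slide":[[0,0,0],[0,0,0],[0,0,0],[0,0,0],[0,0,0]],"twist":[0,0,0,0,0]}' 0 ; python3 -m crank '{"slide":[[0,0,-0.02],[0,0,-0.03],[0,0,-0.04],[-0.02,0,-0.03],[-0.01,0,0],[0,0,0],[0,0,0]],"twist":[0,0,0,0,0,0,0]}'
python3 - <<'E'
from h import *
snap('wrist','w3')
E
```

```text
time: 6.55
tool_pos: [471.6, -73.5, 6.4]
tcp_rot: [180.0, 0.0, 0.9]
ft_force: [-4.3, 0.8, 9.4]
finger_gap: 49.6
time: 7.05
tool_pos: [471.5, -73.5, 5.6]
tcp_rot: [-180.0, 0.0, 0.9]
ft_force: [0.4, 0.2, 0.5]
finger_gap: 85.4
time: 7.75
tool_pos: [441.0, -73.8, 124.4]
tcp_rot: [-180.0, 0.1, 0.9]
ft_force: [0.6, -0.4, 0.6]
finger_gap: 85.5
```

View pics/w3.png

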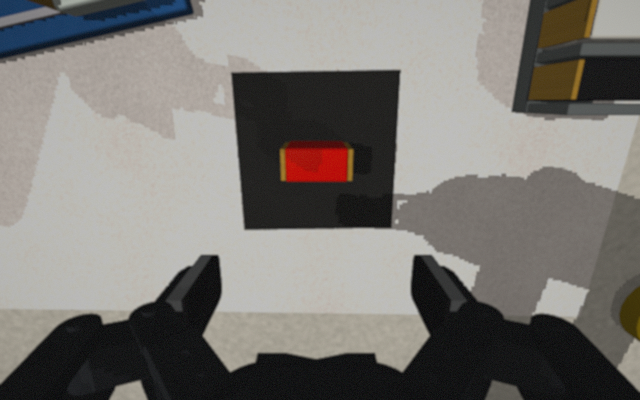

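```bash
python3 - <<'E'
from h import *
d=load('w3'); im=d['img']; hsv=cv2.cvtColor(im,cv2.COLOR_RGB2HSV); h,s,v=cv2.split(hsv)
sub=np.zeros(h.shape,bool); sub[130:200,265:370]=1
m=sub&((h<8)|(h>172)|((h>12)&(h<30)))&(s>110)&(v>40)
im2=cv2.cvtColor(im,cv2.COLOR_RGB2BGR)[130:200,265:370]
cv2.imwrite('pics/c3.png',cv2.resize(im2,None,fx=6,fy=6,interpolation=cv2.INTER_CUBIC))
print(v[135:190:2,317],h[135:190:2,317])
C,R=cam(d);print(C)
for X in [(471.6+a,-73.5+b,z) for z in(46,2) for a in(-12,12) for b in(-25,25)]: print(X,proj(d,X).round(1))
E
```

```text
[ 30  35  39  65  77  78  93 144 163 165 166 164 166 164 163 165 166 167
 169 184 184 185 180 126  38  34  33  36] [ 15  53 176   1   2   2   0   0   1   2   2   1   1   2   1   2   1   2
   1   1   1   2   1   2  15  13  60  30]
[513.72887726 -72.74635676 267.64683891]
(459.6, -98.5, 46) [351.5 182.5]
(459.6, -48.5, 46) [280.5 181.4]
(483.6, -98.5, 46) [353.1 148.4]
(483.6, -48.5, 46) [280.  147.2]
(459.6, -98.5, 2) [346.  169.9]
(459.6, -48.5, 2) [286.1 169. ]
(483.6, -98.5, 2) [347.2 140.9]
(483.6, -48.5, 2) [285.8 139.9]
```

View pics/c3.png

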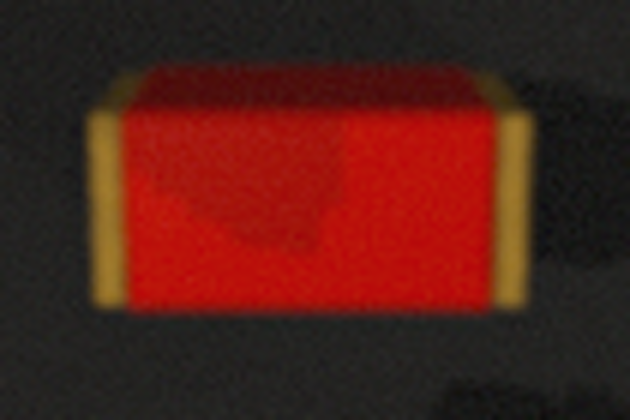

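The capacitor stands upright on the mat, brass ends at (284,162) and (350,162). That matches the predicted corners to about 0.5 px. Now I turn 90° and retake it across its width.

```bash
python3 -m crank '{"slide":[[0.0306,-0.0008,0],[0,0,0],[0,0,0],[0,0,0],[0,0,0],[0,0,0],[0,0,0],[0,0,0]],"twist":[0,-0.142,-0.142,-0.142,-0.142,-0.142,-0.142,-0.142]}' 0; python3 -m crank '{"slide":[[0,0,0],[0,0,0],[0,0,0],[0,0,0],[0,0,0.02],[0,0,0.02],[0,0,0],[0,0,0]],"twist":[-0.142,-0.142,-0.142,-0.15,0,0,0,0]}'
```

```text
time: 8.6
tool_pos: [471.6, -72.3, 123.8]
tcp_rot: [-179.8, 0.0, 58.2]
ft_force: [-1.0, 0.4, -0.2]
finger_gap: 85.6
time: 9.4
tool_pos: [471.3, -72.3, 84.5]
tcp_rot: [-179.8, -0.1, 90.9]
ft_force: [-0.2, -0.2, 0.2]
finger_gap: 85.2
```

```bash
python3 -m crank '{"slide":[[-0.001,0,0.03],[0,0,0.025],[0,0,0.01],[0,0,0.0075],[0,0,0],[0,0,0]],"twist":[0,0,0,0,0,0]}' 0; python3 -m crank '{"slide":[[0,0,0],[0,0,0],[0,0,0],[0,0,0],[0,0,0],[0,0,0],[0,0,0],[0,0,0]],"twist":[0,0,0,0,0,0,0,0]}' 0.6 50; python3 -m crank '{"slide":[[0,0,0],[0,0,0],[0,0,0],[0,0,0],[0,0,0],[0,0,0]],"twist":[0,0,0,0,0,0]}' 0.95 50
```

```text
time: 10.0
tool_pos: [473.1, -73.9, 14.2]
tcp_rot: [179.9, 0.0, 90.9]
ft_force: [0.5, 0.2, 0.2]
finger_gap: 84.9
time: 10.8
tool_pos: [472.1, -73.6, 13.1]
tcp_rot: [-180.0, -0.0, 90.9]
ft_force: [-0.2, 0.8, 0.5]
finger_gap: 34.1
time: 11.4
tool_pos: [472.2, -73.7, 13.2]
tcp_rot: [180.0, 0.0, 90.9]
ft_force: [0.2, 0.8, 1.7]
finger_gap: 23.7
```

```bash
python3 -m crank '{"slide":[[0,0,-0.01],[0,0,-0.03],[0,0,-0.04],[0.02,0.015,-0.04],[0.035,0.025,-0.03],[0.035,0.025,-0.03],[0.035,0.025,0],[0.02,0.01,0]],"twist":[0,0,0,0,0,0,0,0]}'; python3 -m crank '{"slide":[[0,0,0],[0,0,0],[0,0,0]],"twist":[0,0,0]}'
python3 - <<'E'
from h import *
snap('wrist','w4');snap('top','top4')
E
```

```text
time: 12.2
tool_pos: [569.7, 72.2, 192.5]
tcp_rot: [179.8, -0.0, 90.9]
ft_force: [-1.0, -0.6, -1.9]
finger_gap: 23.1
time: 12.5
tool_pos: [567.0, 68.7, 190.1]
tcp_rot: [-179.9, 0.0, 90.8]
ft_force: [0.6, 1.1, -0.9]
finger_gap: 22.9
```

View pics/w4.png

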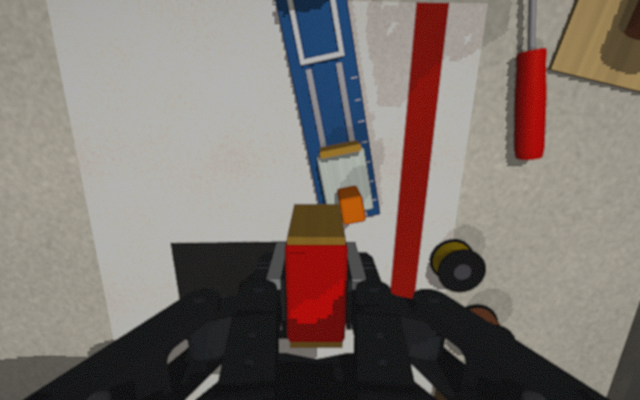

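```bash
python3 -m crank '{"slide":[[0.03,0.005,0],[0.03,0,0],[0.025,0,0],[0,0,0],[0,0,0],[0,0,0],[0,0,0],[0,0,0]],"twist":[0,0,0,-0.095,-0.095,0,0,0]}'
python3 - <<'E'
from h import *
snap('wrist','w5')
E
```

```text
time: 13.4
tool_pos: [571.4, 154.0, 190.4]
tcp_rot: [180.0, 0.0, 101.6]
ft_force: [-0.1, -1.0, -1.2]
finger_gap: 23.7
```

View pics/w5.png

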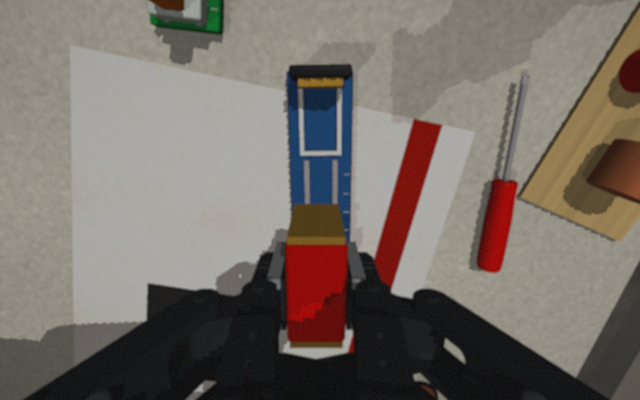

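```bash
python3 - <<'E'
from h import *
d=load('w5'); im=d['img']
cv2.imwrite('pics/c5.png',cv2.resize(cv2.cvtColor(im,cv2.COLOR_RGB2BGR)[55:215,270:370],None,fx=3.7,fy=3.7,interpolation=cv2.INTER_CUBIC))
h,s,v=cv2.split(cv2.cvtColor(im,cv2.COLOR_RGB2HSV))
# blue bed edges per row, white lips per row
def edges(b,z,uv):
    return ray(d,uv,z)
L=[];Rr=[];wl=[];wr=[]
for row in range(95,150,3):
    blue=((h[row]>95)&(h[row]<125)&(s[row]>110)).astype(int)
    c=np.where(blue[270:370])[0]+270
    w=np.where((s[row]<60)&(v[row]>110))[0]
    w=w[(w>c.min())&(w<c.max())]
    l=w[w<320];rr=w[w>320]
    L.append(ray(d,(c.min()-.5+.5,row),15));Rr.append(ray(d,(c.max()+.5,row),15))
    wl.append(ray(d,(l.mean(),row),19));wr.append(ray(d,(rr.mean(),row),19))
for n,a in(('L',L),('R',Rr),('wl',wl),('wr',wr)):
    a=np.array(a); p=np.polyfit(a[:,1],a[:,0],1); res=a[:,0]-np.polyval(p,a[:,1])
    print(n,'yaw',np.degrees(np.arctan(-p[0])),'x at y=200:',np.polyval(p,200),res.std())
# columns: lip row & contact
for cc in(312,320,328):
    print(cc,[(rw,*im[rw,cc].tolist()) for rw in list(range(72,92))+list(range(148,160))])
E
```

```text
L yaw 11.727552068594111 x at y=200: 535.5478147982628 0.33879082812780137
R yaw 12.141761872263091 x at y=200: 595.970340122739 0.2774819382581863
 ** On entry to DLASCL parameter number  4 had an illegal value
 ** On entry to DLASCL parameter number  4 had an illegal value
 ** On entry to DLASCL parameter number  4 had an illegal value
 ** On entry to DLASCL parameter number  4 had an illegal value
 ** On entry to DLASCL parameter number  5 had an illegal value
 ** On entry to DLASCL parameter number  4 had an illegal value<stdin>:16: RuntimeWarning: Mean of empty slice.
  ret = ret.dtype.type(ret / rcount)
Traceback (most recent call last):
numpy.linalg.LinAlgError: SVD did not converge in Linear Least Squares
```

View pics/c5.png

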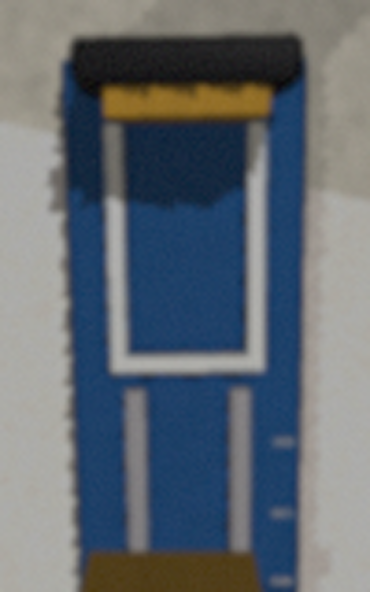

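```bash
python3 - <<'E'
from h import *
d=load('w5')
f=lambda u,v:(270+(u+.5)/3.7-.5,55+(v+.5)/3.7-.5)
a=np.radians(11.9); ex=np.array([np.cos(a),np.sin(a)]);ey=np.array([-np.sin(a),np.cos(a)])
for n,u,v,z,fx,fy in [('obl',108,374,19,-20,40),('obr',267,374,19,20,40),('ibl',128,352,19,-16,44),('ibr',247,352,19,16,44),
   ('brL bottom',103,120,19,-18,102),('brR bottom',272,118,19,18,102)]:
    p=ray(d,f(u,v),z)[:2]; o=p-fx*ex-fy*ey; print(n,p.round(1),'origin',o.round(1),'home',(o+77*ey).round(1))
E
```

```text
obl [550.1 173.2] origin [577.9 138.2] home [562.  213.5]
obr [591.2 181.6] origin [579.9 138.4] home [564.  213.7]
ibl [554.2 180. ] origin [578.9 140.2] home [563.  215.6]
ibr [584.8 186.2] origin [578.2 139.9] home [562.3 215.2]
brL bottom [537.1 235.3] origin [575.8 139.2] home [559.9 214.5]
brR bottom [578.2 244.2] origin [581.6 140.6] home [565.7 216. ]
```

```bash
python3 -m crank '{"slide":[[0.0286,0.0019,0],[0.0286,0.0019,0],[0,0,0.03],[0,0,0.03],[0,0,0.03],[0,0,0.025],[0,0,0.015],[0,0,0]],"twist":[-0.005,0,0,0,0,0,0,0]}';python3 -m crank '{"slide":[[0,0,0],[0,0,0],[0,0,0]],"twist":[0,0,0]}'
python3 - <<'E'
from h import *
snap('wrist','w6');snap('side','s6')
im=cv2.imread('pics/s6.png')[190:330,250:400]
cv2.imwrite('pics/c6.png',cv2.resize(im,None,fx=4,fy=4,interpolation=cv2.INTER_CUBIC))
E
```

```text
time: 14.25
tool_pos: [561.4, 210.6, 57.6]
tcp_rot: [-179.7, 0.0, 102.0]
ft_force: [-0.5, -0.1, -1.8]
finger_gap: 22.8
time: 14.55
tool_pos: [564.6, 211.7, 62.2]
tcp_rot: [179.8, -0.0, 102.0]
ft_force: [0.3, -0.8, -2.2]
finger_gap: 23.5
```

View pics/w6.png

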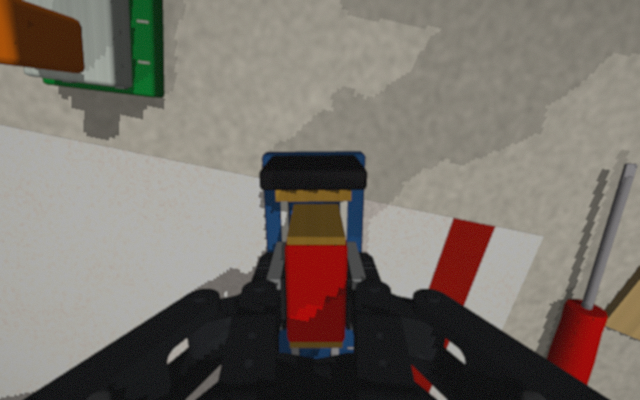

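View pics/c6.png

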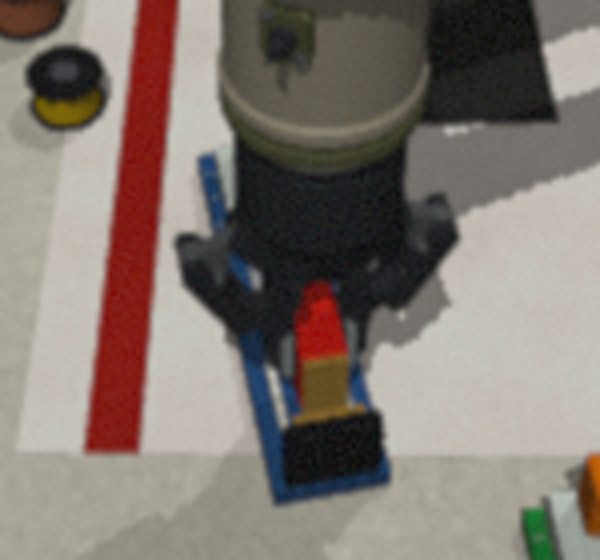

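```bash
python3 - <<'E'
from h import *
d=load('w6'); im=d['img']
cv2.imwrite('pics/c7.png',cv2.resize(cv2.cvtColor(im,cv2.COLOR_RGB2BGR)[145:260,250:380],None,fx=5,fy=5,interpolation=cv2.INTER_CUBIC))
print(d['s']['tool_pos'])
a=np.radians(11.9); ex=np.array([np.cos(a),np.sin(a)]);ey=np.array([-np.sin(a),np.cos(a)]);o=np.array([562.8,214.7])-77*ey
for n,x,y,z in [('cL',-18,102,57),('cR',18,102,57),('lipLin',-16,100,19),('lipRin',16,100,19),('bedL',-31,100,15),('bedR',31,100,15)]:
    X=[*(o+x*ex+y*ey),z]; p=proj(d,X); print(n,p.round(1),((p-[250,145])*5).round())
E
```

```text
[564.63543087 211.71189087  62.23562377]
cL [276.9 199.8] [135. 274.]
cR [352.  199.9] [510. 274.]
lipLin [287.6 184.5] [188. 198.]
lipRin [341.4 184.6] [457. 198.]
bedL [263.3 182.9] [ 67. 190.]
bedR [365.6 183. ] [578. 190.]
```

View pics/c7.png

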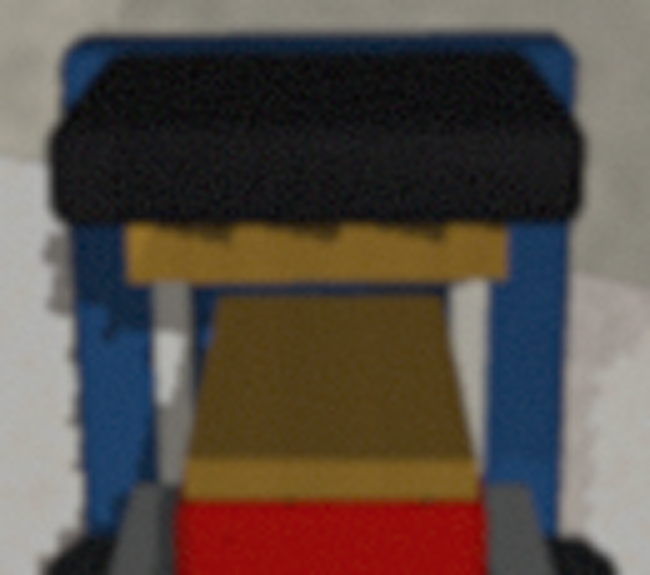

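```bash
python3 -m crank '{"slide":[[-0.0015,-0.0015,0.005],[0,0,0.01],[0,0,0.01],[0,0,0.005],[0,0,0],[0,0,0],[0,0,0]],"twist":[0,0,0,0,0,0,0]}'
python3 - <<'E'
from h import *
print(status.sense()['tool_pos']);d=snap('wrist','w8');im=d['img']
cv2.imwrite('pics/c8.png',cv2.resize(cv2.cvtColor(im,cv2.COLOR_RGB2BGR)[145:260,250:380],None,fx=5,fy=5,interpolation=cv2.INTER_CUBIC))
E
```

```text
time: 15.35
tool_pos: [562.5, 209.7, 30.7]
tcp_rot: [180.0, -0.0, 102.0]
ft_force: [-0.1, -0.5, -1.5]
finger_gap: 23.1
[562.52197395 209.73586781  30.70885041]
```

View pics/c8.png

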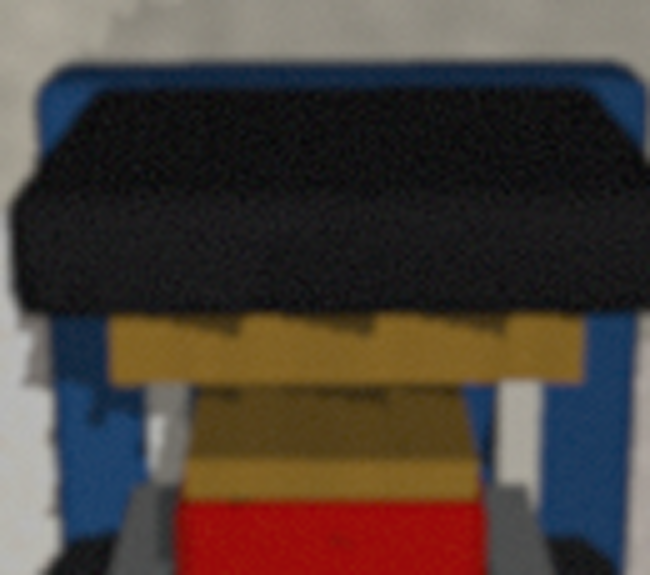

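```bash
python3 -m crank '{"slide":[[0,0.001,0.0015],[0,0,0.0015],[0,0,0.0005],[0,0,0],[0,0,0]],"twist":[0,0,0,0,0]}'; python3 -m crank '{"slide":[[0,0,0.0005],[0,0,0],[0,0,0]],"twist":[0,0,0]}'; python3 -m crank '{"slide":[[0,0,0.0005],[0,0,0],[0,0,0]],"twist":[0,0,0]}'
```

```text
time: 15.9
tool_pos: [563.1, 209.8, 26.8]
tcp_rot: [-180.0, -0.0, 102.0]
ft_force: [-0.7, -0.4, -2.1]
finger_gap: 23.4
time: 16.2
tool_pos: [563.1, 209.8, 26.3]
tcp_rot: [-180.0, 0.0, 102.0]
ft_force: [-0.4, 0.7, -1.7]
finger_gap: 23.5
time: 16.5
tool_pos: [563.2, 209.8, 26.2]
tcp_rot: [180.0, 0.0, 102.0]
ft_force: [-3.4, -0.6, 5.3]
finger_gap: 22.8
```

```bash
python3 -m crank '{"slide":[[0,0,0],[0,0,0],[0,0,0],[0,0,0],[0,0,0],[0,0,0]],"twist":[0,0,0,0,0,0]}' 0.45; python3 -m crank '{"slide":[[0,0,-0.01],[0,0,-0.03],[0,0,-0.04],[0,0,-0.04],[-0.03,0,-0.02],[-0.045,0,0],[-0.045,0,0],[-0.03,0,0]],"twist":[0,0,0,0,0,0,0,0]}' 0; python3 -m crank '{"slide":[[-0.02,0,0],[-0.01,0,0],[0,0,0],[0,0,0],[0,0,0]],"twist":[0,0,0,0,0]}' 0
python3 - <<'E'
from h import *
print(status.sense()['tool_pos']);d=snap('wrist','w9')
E
```

```text
time: 17.1
tool_pos: [563.1, 209.8, 25.8]
tcp_rot: [-180.0, -0.0, 102.0]
ft_force: [-0.0, 0.4, 0.3]
finger_gap: 47.1
time: 17.9
tool_pos: [595.1, 60.5, 167.3]
tcp_rot: [179.9, 0.1, 102.0]
ft_force: [-0.1, 0.0, 0.4]
finger_gap: 85.7
time: 18.4
tool_pos: [600.5, 35.0, 165.9]
tcp_rot: [180.0, -0.0, 102.1]
ft_force: [-0.2, 0.5, -0.6]
finger_gap: 85.5
[600.47565154  35.04109045 165.89247826]
```

View pics/w9.png

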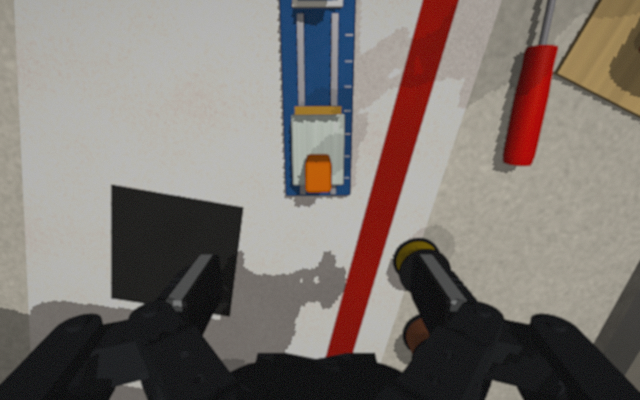

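```bash
python3 - <<'E'
from h import *
d=load('w9'); im=d['img']; h,s,v=cv2.split(cv2.cvtColor(im,cv2.COLOR_RGB2HSV))
print(v[145:200,318],h[145:200,318])
m=(h>4)&(h<18)&(s>170)&(v>150); m[:, :290]=0;m[:,345:]=0
ys,xs=np.where(m); print(xs.min(),xs.max(),ys.min(),ys.max())
ys2,xs2=np.where(m&(v>215)); print(xs2.min() if len(xs2) else 0)
cv2.imwrite('pics/c9.png',cv2.resize(cv2.cvtColor(im,cv2.COLOR_RGB2BGR)[90:205,270:370],None,fx=5,fy=5,interpolation=cv2.INTER_CUBIC))
a=np.radians(11.9); ex=np.array([np.cos(a),np.sin(a)]);ey=np.array([-np.sin(a),np.cos(a)]);o=np.array([562.8,214.0])-77*ey
t=load('top0')
for n,p in [('knob',ray(d,(318,174),77)),('yel',ray(d,(415,252),30)),('top yel',ray(t,(339,159),30)),('top cop',ray(t,(368,146),40))]:
    q=p[:2]-o; print(n,p.round(1),(q@ex).round(1),(q@ey).round(1))
E
```

```text
[168 159 156 155 156 157 156 153 138 124 110 107 108 109 109 114 135 164
 179 187 189 189 190 188 189 191 188 188 188 190 190 190 189 189 190 189
 190 189 190 189 189 190 189 190 184 175 151 113  65  72  80  98 128 159
 181] [ 53  53  51  53  51  51  56  47  18  11  11  14  14  13  14  14  14  14
  14  14  14  14  14  14  14  14  14  14  14  14  14  14  14  14  14  14
  14  14  14  14  14  14  14  14  14  14  14   6 148 108 112   0  10  20
  15]
306 330 162 191
0
knob [596.8  57.6  77. ] 1.0 -83.1
yel [705.2  -6.8  30. ] 93.8 -168.4
top yel [721.9 -29.   30. ] 105.5 -193.6
top cop [ 760.2 -113.4   40. ] 125.7 -284.1
```

View pics/c9.png

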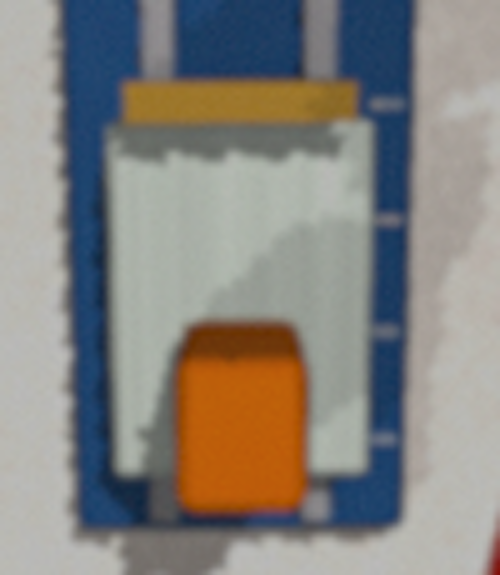

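```bash
python3 - <<'E'
from h import *
d=load('w9')
a=np.radians(11.9); ex=np.array([np.cos(a),np.sin(a)]);ey=np.array([-np.sin(a),np.cos(a)]);o=np.array([562.8,214.0])-77*ey
p=ray(d,(318.2,177.2),77); q=p[:2]-o; print(p,q@ex,q@ey)
for r_ in (162,192.4):
    p2=ray(d,(318.2,r_),77)[:2]-o; print(p2@ey)
dl=p[:2]-d['s']['tool_pos'][:2]; b=np.radians(102.0)
print('tool',dl@[np.cos(b),np.sin(b)],dl@[np.sin(b),-np.cos(b)])
E
```

```text
[597.47229604  55.28013896  77.        ] 1.198453554458223 -85.458382703623
-74.1864678627118
-97.0453827602553
tool 20.421209456973223 1.2702098174991174
```

Knob found at (318,177), at fixture x≈1 and y≈−85.5, so slide is about 0.0125. I'll grip it lightly at 20 N, so slip limits the push force, and move it along +y.

```bash
python3 -m crank '{"slide":[[0.0204,0.0013,0.02],[0,0,0.03],[0,0,0.03],[0,0,0.02],[0,0,0.015],[0,0,0.005],[0,0,0],[0,0,0]],"twist":[0,0,0,0,0,0,0,0]}' 0; python3 -m crank '{"slide":[[0,0,0],[0,0,0],[0,0,0],[0,0,0],[0,0,0],[0,0,0],[0,0,0],[0,0,0]],"twist":[0,0,0,0,0,0,0,0]}' 0.65 20; python3 -m crank '{"slide":[[0,0,0],[0,0,0],[0,0,0],[0,0,0],[0,0,0]],"twist":[0,0,0,0,0]}' 0.95 20
```

```text
time: 19.25
tool_pos: [598.6, 54.1, 47.1]
tcp_rot: [179.9, 0.0, 102.0]
ft_force: [0.2, 0.2, -0.1]
finger_gap: 85.2
time: 20.05
tool_pos: [597.7, 54.0, 45.8]
tcp_rot: [-180.0, -0.0, 102.0]
ft_force: [0.8, 0.2, -0.4]
finger_gap: 30.1
time: 20.55
tool_pos: [598.0, 54.0, 45.9]
tcp_rot: [180.0, 0.0, 102.0]
ft_force: [2.6, 0.2, -1.1]
finger_gap: 19.9
```

```bash
python3 -m crank '{"slide":[[0.005,0,0],[0.01,0,0],[0.015,0,0],[0.015,0,0],[0.015,0,0],[0.01,0,0],[0,0,0],[0,0,0]],"twist":[0,0,0,0,0,0,0,0]}'
python3 - <<'E'
from h import *
print(status.sense()['tool_pos']);d=snap('wrist','w10')
cv2.imwrite('pics/c10.png',cv2.resize(cv2.cvtColor(d['img'],cv2.COLOR_RGB2BGR)[100:300,230:400],None,fx=3,fy=3,interpolation=cv2.INTER_CUBIC))
E
```

```text
time: 21.35
tool_pos: [582.8, 123.4, 45.8]
tcp_rot: [-180.0, -0.0, 102.1]
ft_force: [1.7, 2.0, 0.8]
finger_gap: 19.6
[582.76736272 123.35736417  45.83499055]
```

View pics/c10.png

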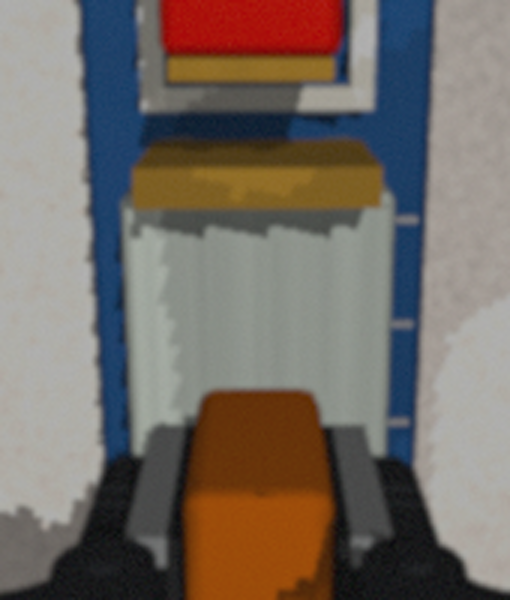

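```bash
python3 -m crank '{"slide":[[0.005,0,0],[0.004,0,0],[0,0,0],[0,0,0]],"twist":[0,0,0,0]}'; for i in 1; do :; done; python3 -m crank '{"slide":[[0.001,0,0],[0.001,0,0],[0,0,0]],"twist":[0,0,0]}';  python3 -m crank '{"slide":[[0.001,0,0],[0.001,0,0],[0,0,0]],"twist":[0,0,0]}'
python3 - <<'E'
from h import *
print(status.sense()['tool_pos']);d=snap('wrist','w11')
cv2.imwrite('pics/c11.png',cv2.resize(cv2.cvtColor(d['img'],cv2.COLOR_RGB2BGR)[70:270,230:400],None,fx=3,fy=3,interpolation=cv2.INTER_CUBIC))
E
```

```text
time: 21.8
tool_pos: [581.1, 131.3, 45.8]
tcp_rot: [-180.0, -0.0, 102.0]
ft_force: [-0.7, -0.2, 3.7]
finger_gap: 19.3
time: 22.1
tool_pos: [580.7, 133.1, 45.8]
tcp_rot: [-180.0, 0.0, 102.0]
ft_force: [-1.8, -1.8, 3.9]
finger_gap: 19.5
time: 22.4
tool_pos: [580.2, 135.2, 45.8]
tcp_rot: [-180.0, -0.0, 102.0]
ft_force: [-2.4, -2.2, 5.0]
finger_gap: 19.6
[580.22924655 135.24871677  45.83057286]
```

View pics/c11.png

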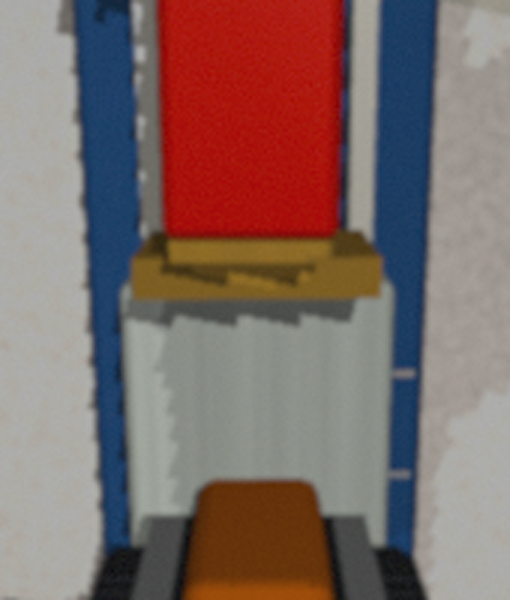

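```bash
python3 -m crank '{"slide":[[0.001,0,0],[0,0,0]],"twist":[0,0]}'; python3 -m crank '{"slide":[[0.001,0,0],[0,0,0]],"twist":[0,0]}'; python3 -m crank '{"slide":[[0.0007,0,0],[0,0,0],[0,0,0]],"twist":[0,0,0]}'
```

```text
time: 22.65
tool_pos: [580.0, 136.1, 45.8]
tcp_rot: [-180.0, 0.0, 102.0]
ft_force: [-2.8, -3.1, 5.4]
finger_gap: 19.7
time: 22.85
tool_pos: [579.9, 137.1, 45.8]
tcp_rot: [-180.0, 0.0, 102.0]
ft_force: [-1.8, -2.5, 5.6]
finger_gap: 19.6
time: 23.15
tool_pos: [579.7, 137.7, 45.8]
tcp_rot: [-180.0, 0.0, 102.0]
ft_force: [-3.3, -3.0, 4.7]
finger_gap: 19.7
```

```bash
python3 -m crank '{"slide":[[0.0005,0,0],[0,0,0],[0,0,0]],"twist":[0,0,0]}'; python3 -m crank '{"slide":[[0.0005,0,0],[0,0,0],[0,0,0]],"twist":[0,0,0]}'
```

```text
time: 23.45
tool_pos: [579.6, 138.2, 45.8]
tcp_rot: [-180.0, 0.0, 102.0]
ft_force: [-1.6, -3.5, 5.8]
finger_gap: 19.8
time: 23.75
tool_pos: [579.5, 138.6, 45.8]
tcp_rot: [-180.0, 0.0, 102.0]
ft_force: [-2.7, -2.5, 5.2]
finger_gap: 19.5
```

Travel is now about 86.6 mm, and the force hasn't risen yet. I continue in half-millimetre steps.

```bash
python3 -m crank '{"slide":[[0.0005,0,0],[0,0,0],[0,0,0]],"twist":[0,0,0]}'; python3 -m crank '{"slide":[[0.0005,0,0],[0,0,0],[0,0,0]],"twist":[0,0,0]}'
python3 - <<'E'
from h import *
d=snap('wrist','w12')
cv2.imwrite('pics/c12.png',cv2.resize(cv2.cvtColor(d['img'],cv2.COLOR_RGB2BGR)[10:270,230:400],None,fx=2.3,fy=2.3,interpolation=cv2.INTER_CUBIC))
E
```

```text
time: 24.05
tool_pos: [579.4, 139.1, 45.9]
tcp_rot: [-180.0, 0.0, 102.0]
ft_force: [-1.6, -3.3, 4.4]
finger_gap: 19.5
time: 24.35
tool_pos: [579.3, 139.6, 45.8]
tcp_rot: [-180.0, 0.0, 102.0]
ft_force: [-1.6, -3.1, 6.2]
finger_gap: 19.6
```

View pics/c12.png

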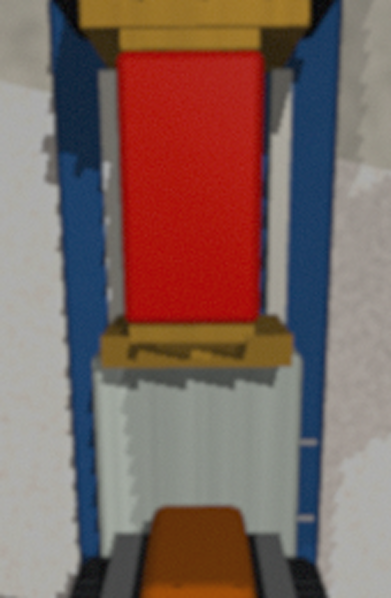

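```bash
python3 -m crank '{"slide":[[0.0005,0,0],[0,0,0],[0,0,0]],"twist":[0,0,0]}'; python3 -m crank '{"slide":[[0.0005,0,0],[0,0,0],[0,0,0]],"twist":[0,0,0]}'
```

```text
time: 24.7
tool_pos: [579.2, 139.9, 45.8]
tcp_rot: [-180.0, 0.0, 102.0]
ft_force: [-2.3, -3.2, 6.2]
finger_gap: 19.8
time: 25.0
tool_pos: [579.2, 140.0, 45.8]
tcp_rot: [-180.0, 0.1, 102.0]
ft_force: [-2.1, -5.2, 5.4]
finger_gap: 20.0
```

```bash
python3 -m crank '{"slide":[[0.0005,0,0],[0,0,0],[0,0,0]],"twist":[0,0,0]}'
```

```text
time: 25.3
tool_pos: [579.2, 140.0, 45.9]
tcp_rot: [-180.0, 0.1, 102.0]
ft_force: [-1.4, -6.9, 5.0]
finger_gap: 19.5
```

The TCP has stalled at y=140.0 and the force has risen from about 3 N to 7 N, so the capacitor is nipped. Let go and go up to check.

```bash
python3 -m crank '{"slide":[[0,0,0],[0,0,0],[0,0,0],[0,0,0]],"twist":[0,0,0,0]}' 0.5; python3 -m crank '{"slide":[[0,0,-0.01],[0,0,-0.03],[0,0,-0.04],[0,0,-0.03],[0,0,0],[0,0,0],[0,0,0]],"twist":[0,0,0,0,0,0,0]}' 
python3 - <<'E'
from h import *
print(status.sense()['tool_pos']);d=snap('wrist','w13')
cv2.imwrite('pics/c13.png',cv2.resize(cv2.cvtColor(d['img'],cv2.COLOR_RGB2BGR)[20:260,230:400],None,fx=2.5,fy=2.5,interpolation=cv2.INTER_CUBIC))
E
```

```text
time: 25.7
tool_pos: [578.9, 141.5, 45.5]
tcp_rot: [-180.0, -0.0, 102.0]
ft_force: [0.7, 0.5, -0.3]
finger_gap: 42.7
time: 26.4
tool_pos: [578.4, 141.1, 154.8]
tcp_rot: [-179.9, -0.0, 102.0]
ft_force: [-0.1, -0.1, 0.0]
finger_gap: 42.4
[578.35895776 141.11572574 154.83219043]
```

View pics/c13.png

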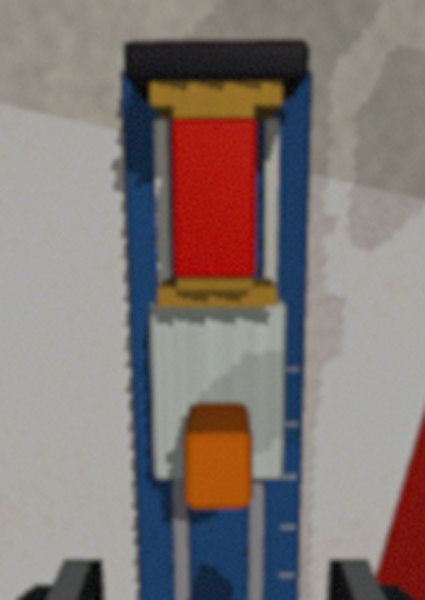

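```bash
python3 - <<'E'
from h import *
d=load('w13')
f=lambda u,v:(230+(u+.5)/2.5-.5,20+(v+.5)/2.5-.5)
a=np.radians(11.9); ex=np.array([np.cos(a),np.sin(a)]);ey=np.array([-np.sin(a),np.cos(a)]);o=np.array([562.8,214.0])-77*ey
for n,u,v,z in [('knob',218,467,77),('redTL',172,119,59),('redTR',257,117,59),('redBL',175,277,59),('redBR',255,277,59),('contact front top L',150,108,57),('contact R',283,108,57),('slider contact front',217,281,50)]:
    q=ray(d,f(u,v),z)[:2]-o; print(n,(q@ex).round(1),(q@ey).round(1))
im=d['img'];t=snap('top','t13');s=snap('side','s13')
tt=cv2.imread('pics/t13.png')[120:280,180:460]
cv2.imwrite('pics/ct.png',cv2.resize(tt,None,fx=2.8,fy=2.8,interpolation=cv2.INTER_CUBIC))
cv2.imwrite('pics/cs.png',cv2.resize(cv2.imread('pics/s13.png')[190:330,230:400],None,fx=4,fy=4,interpolation=cv2.INTER_CUBIC))
E
```

```text
knob 0.4 3.8
redTL -12.5 98.6
redTR 10.9 99.2
redBL -12.2 56.0
redBR 11.0 56.0
contact front top L -18.7 101.7
contact R 18.1 101.7
slider contact front -0.0 54.1
```

View pics/ct.png

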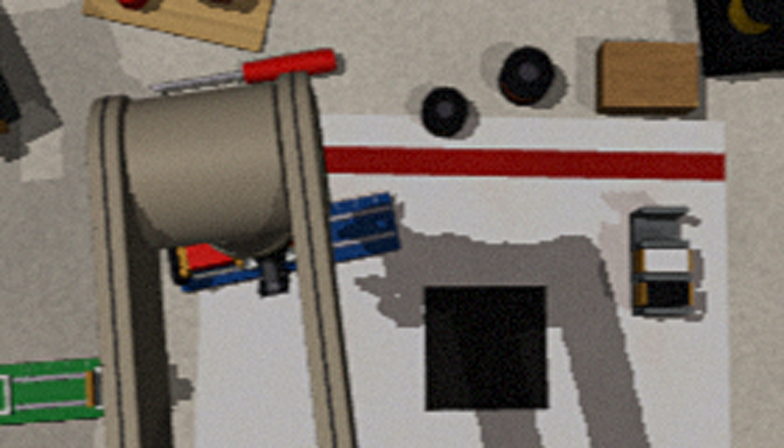

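View pics/cs.png

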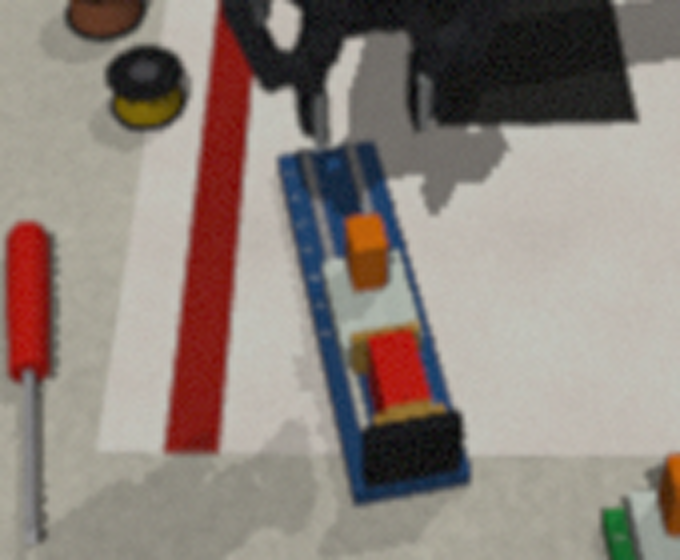

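```bash
python3 -c "
from bench import hand_in
print(hand_in())"
```

```text
the job is handed in; nothing more can be done
None
```

I handed the job in at about 26.5 s of the 64 s allowed. The red capacitor stands in the blue fixture's nest, nipped between the two contacts, and the gripper has let go of the slider. `hand_in()` reports no verdict.

**What I did:** I lifted the capacitor out of the rack by its ends and stood it on the mat. I then took it again across its width and set it in the nest. With a light 20 N grip on the knob I moved the slider in until it stopped, at which point the wrist force along the push rose from about 3 N to 7 N.

**Last checks from the pictures:**
- **Capacitor:** it looks upright and aligned, about 0.7 mm off centre sideways, with its centre within about 0.5 mm of home in y. Both contacts appear to touch it.
- **Other parts:** the white and black capacitors are still in the rack. The coils look undisturbed, though I compared those by eye only.
- **Disagreement:** the knob's picture position implies a slide of about 0.102 instead of 0.100. That is within measuring error and inside the 0.103 limit. The stall and force rise indicate that it is nipped.

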